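# Flip the slide-box status tags

## Robot

A 7-joint arm with a two-finger parallel gripper is mounted at the origin on the work surface. World frame = base frame: x ahead of the robot, y to its left, z up, the work surface at z = 0. Lengths are in m, angles in rad, forces in N, time in s.
With the tool pointing down it reaches from about 0.4 to 0.85 m from the base axis. Payload 10.4 kg.
Tool frame: the origin (TCP) lies midway between the tips of the shut fingers; the grasp point (between the pads) lies 19 mm behind it (r.grasp_offset is the distance from the TCP to the grasp point, in m); z points along the fingers, y is the line along which they close (so a half turn about z gives the same grasp; the last joint's range is limited). The gripper opens to 87 mm and grips with 3 to 60 N. Pads are 19 mm wide; open, the fingers measure 117 mm over their backs; the gripper's body (75 mm by 190 mm) begins 51 mm behind the grasp point.
Start: joints at [-1.336, 0.332, -0.065, 1.46, 0.022, 1.35, -0.088], TCP at [0.159, 0.604, 0.223] pointing down, gripper open.
Joint ranges: [-2.6, 2.6], [-0.5, 2.12], [-1.47, 1.34], [0.16, 2.42], [-1.27, 4.41], [0.06, 2.06], [-2.6, 2.6]. Speed limits (rad/s): [2.22, 2.22, 2.79, 2.79, 3.14, 3.14, 3.14].

## Interface

Orientations are given as a unit quaternion [x, y, z, w].
In Python, from bench import r gives the robot as it stands.
- The arm moves only by the tool drive_tool, never from a script. Its argument "moves" is a list that holds one entry, the list of rows, each a list of 7 numbers: the shift along the tool's x, y, z in m, then the turn, a rotation vector about the tool's x, y, z in rad, then the opening, from 0 (shut) to 1 (fully open). In form: [[[tx, ty, tz, ax, ay, az, jaw], ...]]. A call has 1 to 10 rows; each row shifts and turns the commanded pose from where the row before left it, along the tool's axes as they then stand; what a row does not reach is not made up. A row lasts 1/10 s, in which the tool goes at most 50 mm and 8.59 degrees, less where a joint would pass 70% of its speed; a pose out of reach is approached as far as the arm can. A call is refused whole if a number of a shift passes 0.05 or a number of a turn 0.15, either way. A call with a gripper value outside its range is refused whole. The fingers move at their own pace and stop on an object; "squeeze" is the grip in N (left out, the last holds). Time passes only in rows, so rows that do not move let the fingers close. It gives the time, the measured TCP pose, the force, the opening and the grip force at its end, in the units of the state.
- r.read_state(): the state, without advancing time (a new reading comes with each control period).
- r.camera(name): name is "scene" or "side" or "wrist"; returns the picture (420x560x3 uint8, red, green, blue); there is no depth.
- r.camera_info(name): a dict with "mtx" (3x3 intrinsics, pixels), "k1" (the pictures are not rectified: a ray, as slopes to the right and down, at radius r is drawn at 1 + k1 r^2 times it, then the intrinsics apply), "rvec" (rotation vector, rad) and "tvec" (3), from world to camera coordinates, as OpenCV has them; the wrist camera has in their place "T_tool_cam" (4x4, takes a point from camera to tool coordinates, whose origin is the TCP and whose axes are the flange's). Camera axes: x right, y down, z forward; pixel columns grow to the right and rows downward; lengths in m; the calibration is good to about 2 mm. A picture is of the moment at which its call begins: read the wrist's pose just before it. camera_info takes no time and is no camera call.
- r.close_job(): hands the job in; it is judged then, once.
Trained networks look in the newest picture that a camera, given by its name, has taken for a name from the list of things; names that differ only in an ending like _2 or _b are one class to them, and where a whole thing is asked for, a point or a joint stands for the part that bears it (a point fixed in the world has none). Each returns a list of dicts, best first, with "conf" (0 to 1); they miss things now and then, are a little off and sometimes report something else, mostly with a low value. They report only what shows in the picture. A call takes as long as a camera call. They do not tell look-alikes from the thing itself.
- r.find_in(camera, query): "bbox" ([left, top, right, bottom] in pixels, round what is visible of it).
- r.place_of(camera, query): "at" ([column, row] in pixels: a listed point, or the origin of a listed thing).
The state is a dict: "time": time; "joint_positions": joint angles; "joint_vel": joint speeds; "joint_torque": joint torques, N m; "ee_pos": TCP position; "eef_rot": TCP orientation; "ft_force": force on the tool from outside, world axes, zero at the start; "torque": the same for the moment, N m; "width": finger opening in m; "grip_force": force on a finger pad.
Only numpy, scipy, OpenCV 4.12 (cv2) and the standard library are available. Lean on these libraries where they do the work, as an engineer would, in place of code of your own. Each camera call takes 0.05 s, during which the arm holds its last target. There are 200 camera calls.

## Task

Each of the four wooden slide boxes on the microscope bench has a hinged flip tag standing in front of it, with a raised disc on one face and a raised bar on the other. Push over, gently with a fingertip, whichever tags are wrong, so that the tags of the full boxes, and only those, lie with the disc face up (leaning towards the box), and the tags of the empty and the part-filled box lie with the bar face up. Do not pinch or force the tags, and leave the boxes and everything else where they stand.

Things in the scene. Friction and masses are not known exactly. Their poses are not given: they have to be found in the camera images.
- board: Grey flat strip fixed to the bench, 64 x 440 x 20 mm, that carries the four tags in a row. Origin: centre of its underside; x points across the strip from the tags towards the slide boxes (away from the robot, within 0.3 rad), y along the row, z up.
- clip_a: Dark steel holder of one tag, fixed on the board at z = 20 mm, 26 x 64 mm, its cheeks 28 mm high; the row's pitch is 100 mm and which holder stands at which place varies. Origin: centre of its underside; axes as the board's. The slide box that this tag belongs to is the one straight beyond it in +x (same y of this frame, within 10 mm).
- hinge_a (a point): Centre of that tag's hinge, 22 mm above the holder's origin (42 mm above the bench); the hinge runs along the holder's y axis. Does not move with the tag. At either stop the tag's free edge is 95 mm above the bench and 36 mm to the side of the hinge; upright it is 106 mm above the bench.
- tag_a (a joint): Flip tag: white plate 46 mm wide, 4 mm thick, reaching 64 mm from the hinge, 30 g. 0 = upright; positive = leaning in the holder's +x (to its slide box), raised round DISC up; negative = leaning in -x (to the robot), raised BAR up. Stops at +0.6 and -0.6 rad. Swings almost freely: pushed 0.15 rad past upright it falls to the other stop by its weight.
- clip_b: Dark steel holder of one tag, fixed on the board at z = 20 mm, 26 x 64 mm, its cheeks 28 mm high; the row's pitch is 100 mm and which holder stands at which place varies. Origin: centre of its underside; axes as the board's. The slide box that this tag belongs to is the one straight beyond it in +x (same y of this frame, within 10 mm).
- hinge_b (a point): Centre of that tag's hinge, 22 mm above the holder's origin (42 mm above the bench); the hinge runs along the holder's y axis. Does not move with the tag. At either stop the tag's free edge is 95 mm above the bench and 36 mm to the side of the hinge; upright it is 106 mm above the bench.
- tag_b (a joint): Flip tag: white plate 46 mm wide, 4 mm thick, reaching 64 mm from the hinge, 30 g. 0 = upright; positive = leaning in the holder's +x (to its slide box), raised round DISC up; negative = leaning in -x (to the robot), raised BAR up. Stops at +0.6 and -0.6 rad. Swings almost freely: pushed 0.15 rad past upright it falls to the other stop by its weight.
- clip_c: Dark steel holder of one tag, fixed on the board at z = 20 mm, 26 x 64 mm, its cheeks 28 mm high; the row's pitch is 100 mm and which holder stands at which place varies. Origin: centre of its underside; axes as the board's. The slide box that this tag belongs to is the one straight beyond it in +x (same y of this frame, within 10 mm).
- hinge_c (a point): Centre of that tag's hinge, 22 mm above the holder's origin (42 mm above the bench); the hinge runs along the holder's y axis. Does not move with the tag. At either stop the tag's free edge is 95 mm above the bench and 36 mm to the side of the hinge; upright it is 106 mm above the bench.
- tag_c (a joint): Flip tag: white plate 46 mm wide, 4 mm thick, reaching 64 mm from the hinge, 30 g. 0 = upright; positive = leaning in the holder's +x (to its slide box), raised round DISC up; negative = leaning in -x (to the robot), raised BAR up. Stops at +0.6 and -0.6 rad. Swings almost freely: pushed 0.15 rad past upright it falls to the other stop by its weight.
- clip_d: Dark steel holder of one tag, fixed on the board at z = 20 mm, 26 x 64 mm, its cheeks 28 mm high; the row's pitch is 100 mm and which holder stands at which place varies. Origin: centre of its underside; axes as the board's. The slide box that this tag belongs to is the one straight beyond it in +x (same y of this frame, within 10 mm).
- hinge_d (a point): Centre of that tag's hinge, 22 mm above the holder's origin (42 mm above the bench); the hinge runs along the holder's y axis. Does not move with the tag. At either stop the tag's free edge is 95 mm above the bench and 36 mm to the side of the hinge; upright it is 106 mm above the bench.
- tag_d (a joint): Flip tag: white plate 46 mm wide, 4 mm thick, reaching 64 mm from the hinge, 30 g. 0 = upright; positive = leaning in the holder's +x (to its slide box), raised round DISC up; negative = leaning in -x (to the robot), raised BAR up. Stops at +0.6 and -0.6 rad. Swings almost freely: pushed 0.15 rad past upright it falls to the other stop by its weight.
- box_full_1: FULL: slides stand in it from end to end. An open wooden slide box, 94 mm (x) x 72 mm x 32 mm high, standing loose on the bench beyond its tag, its centre 125 to 145 mm in the board's +x from the row of hinges. Origin: centre of its underside.
- box_full_2: The other FULL one: slides from end to end. An open wooden slide box, 94 mm (x) x 72 mm x 32 mm high, standing loose on the bench beyond its tag, its centre 125 to 145 mm in the board's +x from the row of hinges. Origin: centre of its underside.
- box_part: NOT full: only five slides at one end, the rest is free. An open wooden slide box, 94 mm (x) x 72 mm x 32 mm high, standing loose on the bench beyond its tag, its centre 125 to 145 mm in the board's +x from the row of hinges. Origin: centre of its underside.
- box_empty: Empty. An open wooden slide box, 94 mm (x) x 72 mm x 32 mm high, standing loose on the bench beyond its tag, its centre 125 to 145 mm in the board's +x from the row of hinges. Origin: centre of its underside.
- oil_bottle: Bystander: small amber bottle with black cap, 42 mm diameter, 85 mm high, loose, left of the board. Origin: centre of its underside.
- stain_jar: Bystander: glass jar with white lid, 60 mm diameter, 75 mm high, loose, right of the board. Origin: centre of its underside.
- mailer: Bystander: flat grey plastic slide mailer, 34 x 88 x 16 mm, lying loose between the robot and the board. Origin: centre of its underside.
Not all that is in view belongs to the job. Leave any green look-alike of the box_full_2 alone.

How it is judged:
By the outcome, as a careful person would: the job done as asked, in the order asked, and still so for the second after the job is handed in, with the robot touching nothing.
It also fails if it takes over 58 s, if anything falls off the work surface, if the arm or the gripper's body presses on something with over 40 N, if the wrist force passes 120 N, or if a joint passes its speed limit or range.

## Working session

There is one attempt and no reset: what is moved stays moved. The work goes in short steps, Python scripts to look and compute and a tool call to move; the robot and the scene stay as the last step left them, time stands still between calls to the robot, and variables do not carry over. Pictures are saved under pics/ and viewed, at most 10 in all, crops included, and the job is handed in when it is done.

Besides the shell and the picture viewer there is one more tool, called after ">>>" in YAML: its name, and indented under it one key for each argument. drive_tool: Moves the arm, as the interface text tells. Its arguments: {"type":"object","properties":{"moves":{"type":"array"},"squeeze":{"type":"number"}},"required":["moves"]}

```bash
mkdir -p pics; ls
cat > h.py <<'E'
import numpy as np, cv2
from bench import r
from scipy.spatial.transform import Rotation as R
def ray(cam,px):
    i=r.camera_info(cam); M=np.array(i["mtx"]); k=i["k1"]
    d=np.array([(px[0]-M[0,2])/M[0,0],(px[1]-M[1,2])/M[1,1]]); u=d.copy()
    for _ in range(20): u=d/(1+k*(u@u))
    v=np.array([u[0],u[1],1.])
    if cam=="wrist":
        s=r.read_state(); T=np.array(i["T_tool_cam"]); Q=R.from_quat(s["eef_rot"]).as_matrix()
        return Q@T[:3,3]+np.array(s["ee_pos"]), Q@T[:3,:3]@v
    Rm=cv2.Rodrigues(np.array(i["rvec"],float))[0]
    return -Rm.T@np.array(i["tvec"]).ravel(), Rm.T@v
def at(cam,px,z):
    o,d=ray(cam,px); return o+d*(z-o[2])/d[2]
def save(cam,name):
    im=r.camera(cam); cv2.imwrite(f"pics/{name}.png",cv2.cvtColor(im,cv2.COLOR_RGB2BGR)); return im
E
python3 - <<'E'
from h import *
np.set_printoptions(precision=3,suppress=True)
a=save("scene","scene0");b=save("side","side0")
for cam in("scene","side"):
    print(cam, ray(cam,(280,210)))
    for q,z in(("hinge_a",.042),("clip_a",.02),("box_full_1",0),("box_part",0),("box_empty",0),("board",0),("oil_bottle",0),("stain_jar",0),("mailer",0)):
        for d in r.place_of(cam,q)[:6]:
            if d["conf"]>.25: print(q,np.round(d["at"]),round(d["conf"],2),at(cam,d["at"],z)[:2])
print(r.read_state()["time"],r.read_state()["eef_rot"])
E
```

```text
pics
scene (array([ 1.331, -0.092,  0.743]), array([-0.719,  0.114, -0.686]))
hinge_a [232. 189.] 0.9 [ 0.487 -0.095]
hinge_a [197. 187.] 0.89 [ 0.461 -0.195]
hinge_a [265. 187.] 0.72 [ 0.495 -0.003]
clip_a [200. 195.] 0.87 [ 0.471 -0.19 ]
clip_a [230. 196.] 0.82 [ 0.492 -0.102]
clip_a [302. 201.] 0.69 [0.546 0.095]
clip_a [267. 196.] 0.68 [0.51  0.002]
box_full_1 [258. 280.] 0.96 [ 0.782 -0.059]
box_full_1 [227. 232.] 0.78 [ 0.612 -0.122]
box_full_1 [187. 233.] 0.65 [ 0.598 -0.229]
box_part [301. 241.] 0.56 [0.678 0.065]
box_empty [262. 234.] 0.6 [ 0.637 -0.03 ]
box_empty [264. 188.] 0.41 [0.449 0.001]
board [249. 200.] 0.95 [ 0.496 -0.051]
oil_bottle [364. 209.] 0.76 [0.591 0.266]
oil_bottle [269. 197.] 0.7 [0.492 0.008]
stain_jar [147. 195.] 0.67 [ 0.421 -0.35 ]
mailer [275. 180.] 0.55 [0.417 0.038]
side (array([ 0.425, -0.507,  0.744]), array([ 0.212,  0.605, -0.767]))
hinge_a [238. 277.] 0.79 [ 0.489 -0.089]
hinge_a [242. 329.] 0.78 [ 0.469 -0.194]
hinge_a [235. 199.] 0.67 [0.533 0.106]
hinge_a [238. 240.] 0.66 [ 0.51  -0.005]
clip_a [242. 333.] 0.84 [ 0.468 -0.193]
clip_a [239. 242.] 0.69 [0.514 0.005]
clip_a [240. 206.] 0.65 [0.542 0.103]
clip_a [237. 287.] 0.58 [ 0.483 -0.097]
box_full_1 [312. 334.] 0.75 [ 0.593 -0.224]
box_full_1 [367. 243.] 0.65 [ 0.785 -0.066]
box_part [298. 209.] 0.83 [0.672 0.07 ]
box_part [239. 245.] 0.6 [0.515 0.012]
box_part [189. 250.] 0.58 [0.409 0.03 ]
box_empty [295. 245.] 0.64 [ 0.631 -0.023]
board [311. 334.] 0.74 [ 0.591 -0.224]
board [237. 274.] 0.65 [ 0.494 -0.057]
oil_bottle [248. 163.] 0.79 [0.6   0.255]
mailer [191. 251.] 0.59 [0.412 0.028]
1.0 [0.129 0.992 0.    0.   ]
```

View pics/scene0.png

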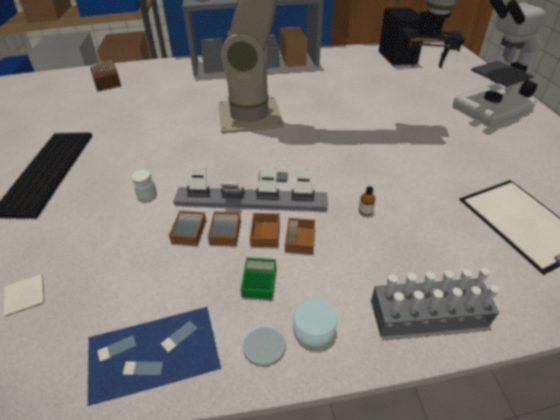

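View pics/side0.png

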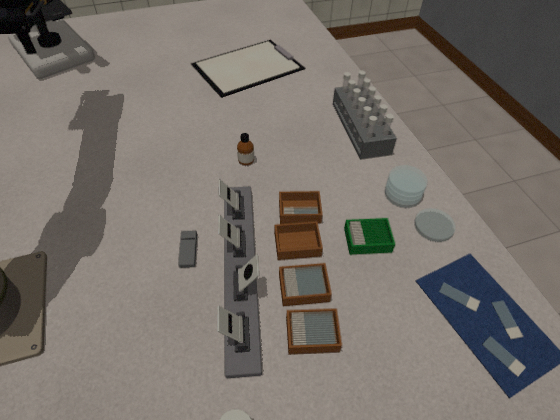

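The side view shows boxes from near (row 330) to far (row 207): full, probably full, empty, part. The tags at rows 325, 235 and 195 lean towards the robot, and the one at row 275 leans to its box with the disc showing. I'll zoom in to confirm the fills.

Run:
```python
import cv2
a=cv2.imread("pics/side0.png")[170:380,205:355]; b=cv2.imread("pics/scene0.png")[160:260,160:340]
a=cv2.resize(a,None,fx=2.8,fy=2.8,interpolation=3); b=cv2.resize(b,(375,208),interpolation=3)
c=cv2.copyMakeBorder(b,0,a.shape[0]-208,0,0,0)
cv2.imwrite("pics/zoom.png",cv2.hconcat([a,c]))
```

```text
(no output)
```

View pics/zoom.png

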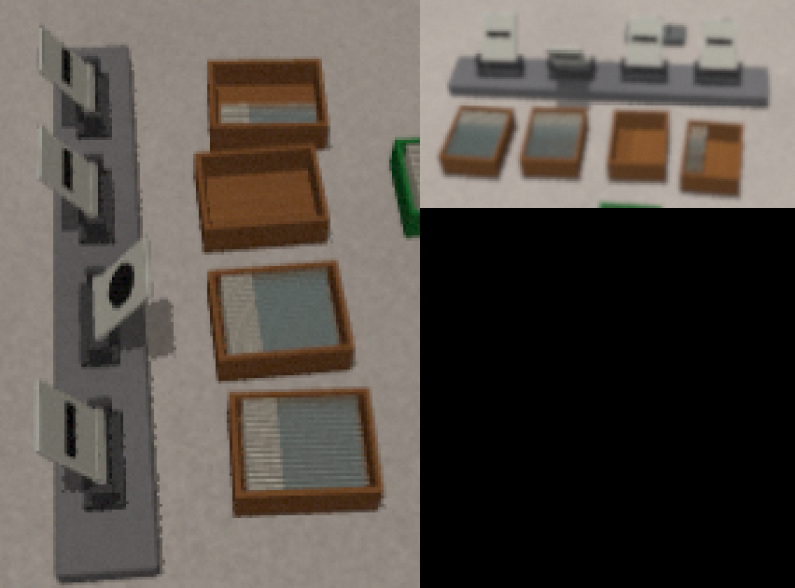

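Only the nearest tag (hinge at about (0.466, -0.194)) is wrong: its box is full but it leans to the robot. The other full box's disc is already up, and the empty and part-filled boxes show bars. I'll move above the robot side of that tag with the fingers shut.

>>> drive_tool:
  moves:
    - [[-0.037,-0.027,0,0,0,0,0],[-0.037,-0.027,0,0,0,0,0],[-0.037,-0.027,0,0,0,0,0],[-0.037,-0.027,0,0,0,0,0],[-0.037,-0.027,0,0,0,0,0],[-0.037,-0.027,0,0,0,0,0],[-0.037,-0.027,0,0,0,0,0],[-0.037,-0.027,0,0,0,0,0],[-0.037,-0.027,0,0,0,0,0],[-0.037,-0.027,0,0,0,0,0]]

```text
time: 2.0
ee_pos: [0.4492, 0.2473, 0.2229]
eef_rot: [0.129, 0.992, 0.0, 0.0]
ft_force: [1.1, 0.3, -1.3]
width: 0.0151
grip_force: 0.0
```

>>> drive_tool:
  moves:
    - [[-0.005,-0.043,0,0,0,0,0],[-0.005,-0.043,0,0,0,0,0],[-0.005,-0.043,0,0,0,0,0],[-0.005,-0.043,0,0,0,0,0],[-0.005,-0.043,0,0,0,0,0],[-0.005,-0.043,0,0,0,0,0],[-0.005,-0.043,0,0,0,0,0],[-0.005,-0.043,0,0,0,0,0],[-0.005,-0.043,0,0,0,0,0],[0,0,0,0,0,0,0]]

```text
time: 3.0
ee_pos: [0.392, -0.1418, 0.223]
eef_rot: [0.132, 0.991, 0.0, 0.001]
ft_force: [-0.6, 0.3, -0.3]
width: 0.0007
grip_force: 0.0
```

Run:
```python
from h import *
np.set_printoptions(precision=3,suppress=True)
save("wrist","w1")
for q,z in(("hinge_a",.042),("clip_a",.02),("tag_a",.06),("box_full_1",0)):
    for d in r.place_of("wrist",q)[:4]:
        if d["conf"]>.25: print(q,np.round(d["at"]),round(d["conf"],2),at("wrist",d["at"],z)[:2])
s=r.read_state();print(s["ee_pos"],s["eef_rot"])
```

```text
hinge_a [503. 252.] 0.88 [0.535 0.106]
hinge_a [336. 255.] 0.69 [ 0.487 -0.093]
hinge_a [415. 254.] 0.57 [0.51  0.002]
clip_a [410. 245.] 0.93 [0.508 0.006]
clip_a [486. 244.] 0.71 [0.533 0.101]
clip_a [333. 251.] 0.69 [ 0.491 -0.092]
clip_a [260. 252.] 0.36 [ 0.468 -0.186]Traceback (most recent call last):
  File "<stdin>", line 5, in <module>
ValueError: it knows: board, box_empty, box_full, box_part, clip, hinge, mailer, oil_bottle, stain_jar
```

View pics/w1.png

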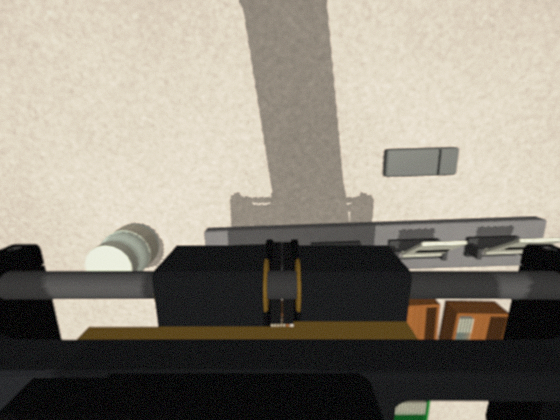

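The wrist view shows the row of holders (row ~245), the mailer at (420,160) and the jar at (120,250). The hinge line it gives agrees with the fixed cameras: near hinge at about (0.464, -0.191). Next I'll descend on the robot side of it.

>>> drive_tool:
  moves:
    - [[0.003,-0.03,0,0,0,0,0],[0,0,0.04,0,0,0,0],[0,0,0.04,0,0,0,0],[0,0,0.04,0,0,0,0],[0,0,0.02,0,0,0,0],[0,0,0,0,0,0,0],[0,0,0,0,0,0,0]]

```text
time: 3.85
ee_pos: [0.383, -0.1643, 0.083]
eef_rot: [0.128, 0.992, -0.0, -0.0]
ft_force: [-0.5, 0.4, 0.6]
width: 0.0006
grip_force: 0.0
```

>>> drive_tool:
  moves:
    - [[-0.015,-0.002,0,0,0,0,0],[-0.015,-0.002,0,0,0,0,0],[-0.007,0,0,0,0,0,0],[-0.007,0,0,0,0,0,0],[-0.007,0,0,0,0,0,0],[-0.007,0,0,0,0,0,0],[-0.007,0,0,0,0,0,0],[-0.007,0,0,0,0,0,0],[-0.007,0,0,0,0,0,0],[-0.005,0,0,0,0,0,0]]

```text
time: 4.85
ee_pos: [0.4634, -0.1904, 0.0825]
eef_rot: [0.129, 0.992, -0.0, -0.0]
ft_force: [0.1, 0.6, 0.8]
width: 0.0006
grip_force: 0.0
```

Run:
```python
from h import *
a=save("side","s2")[170:380,155:355]; cv2.imwrite("pics/s2z.png",cv2.resize(a[:,:,::-1],None,fx=2.8,fy=2.8,interpolation=3))
```

```text
(no output)
```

View pics/s2z.png

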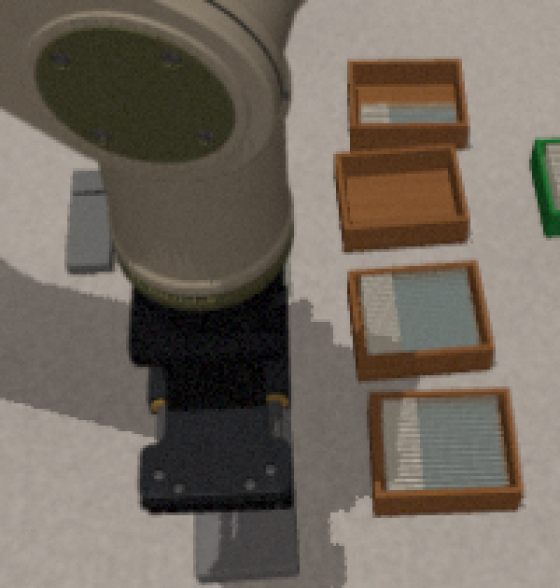

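The gripper hides the tag; the boxes are undisturbed. A few more millimetres, then back and up.

>>> drive_tool:
  moves:
    - [[-0.005,0,0,0,0,0,0],[0,0,0,0,0,0,0],[0,0,0,0,0,0,0],[0.02,0,0,0,0,0,0],[0.03,0,0,0,0,0,0],[0.03,0,0,0,0,0,0],[0,0,-0.04,0,0,0,0],[0,0,-0.04,0,0,0,0],[0,0,-0.04,0,0,0,0],[0,0,-0.03,0,0,0,0]]

```text
time: 5.9
ee_pos: [0.3902, -0.1713, 0.235]
eef_rot: [0.129, 0.992, 0.001, 0.001]
ft_force: [1.2, -0.1, -0.8]
width: 0.0007
grip_force: 0.0
```

>>> drive_tool:
  moves:
    - [[-0.005,0.043,0,0,0,0,0],[-0.005,0.043,0,0,0,0,0],[0.0,0.043,0,0,0,0,0],[0.0,0.043,0,0,0,0,0],[0.0,0.043,0,0,0,0,0],[0.0,0.043,0,0,0,0,0],[0.0,0.043,0,0,0,0,0],[0.0,0.043,0,0,0,0,0],[0.0,0.043,0,0,0,0,0],[0.0,0.043,0,0,0,0,0]]

```text
time: 6.9
ee_pos: [0.5096, 0.2437, 0.2325]
eef_rot: [0.129, 0.992, 0.0, -0.0]
ft_force: [1.3, 0.3, 0.5]
width: 0.0001
grip_force: 0.0
```

Run:
```python
from h import *
a=save("side","s3")[170:380,155:355]; cv2.imwrite("pics/s3z.png",cv2.resize(a[:,:,::-1],None,fx=2.8,fy=2.8,interpolation=3))
```

```text
(no output)
```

View pics/s3z.png

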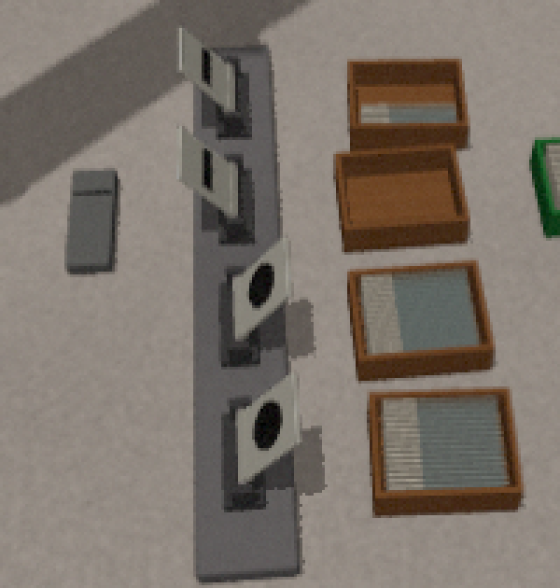

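The near two tags (crop rows 290 and 425), in front of the full boxes, show discs. The far two (rows 65 and 170) show bars, and nothing else has moved.

```bash
python3 -c "
from bench import r
print(r.close_job())"
```

```text
the job is handed in; nothing more can be done
None
```

The job is handed in: I pushed over the one wrong tag, so both full boxes now show the disc and the empty and part-filled boxes show the bar, with the final picture showing the boxes and mailer where they stood.

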